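# Fit the window glass in the optical cell and screw its retaining ring snug

### The job

Lay the small round window glass flat in the recess on top of the optical cell, set the retaining ring down over it, and screw the ring clockwise until it is snug: it must clamp the glass when you let go, but never press hard on the glass, which cracks. Leave the other things where they stand.

Things in the scene. Friction and masses are not known exactly. Their poses are not given: they have to be found in the camera images.
- cell: Fixed aluminium optical cell: round foot 72 mm in diameter, 18 mm high; on it an upright neck 42 mm in diameter, its top 44 mm above the underside. The neck has a round recess in its top for the glass and three sloping thread lips outside. Origin: centre of the underside; z up.
- recess (a point): On the cell: centre of the recess mouth, level with the neck's top. Recess 36 mm in diameter, about 4 mm deep (3.2 to 4.8 mm, differs from cell to cell, shows only by feel). Seated, about 8 mm of the glass stands out of it. Axes as the cell's.
- lips (a point): On the cell's axis, 2.5 mm below the neck's top: upper edge of the three lips (out to 52 mm diameter, 65 deg long each). Between them three gaps of 55 deg, centred at 0, 120, 240 deg about z from this point's +x. Clockwise from a gap (seen from above) a stud runs under a lip whose underside falls from 6.4 to 11 mm below the neck's top over its 65 deg. Axes as the cell's.
- glass: The window glass for the cell: disc 34 mm in diameter, 12 mm thick, clear, with a thin metal band round its edge, 40 g; either way up. Starts flat on the worktop. It cracks if the ring or the cell presses it with more than 40 N. Origin: centre of the underside; z is its axis.
- glass_mid (a point): Centre of the window glass: on its axis, 6 mm from either face.
- glass_wide: Another disc of the same make, 44 mm in diameter, 12 mm thick: too wide for the recess, a bystander. Origin: centre of the underside.
- ring: Steel retaining ring, about 120 g, upright on the worktop, ears up. Skirt 63 mm outer, 56 mm inner diameter, open below; top plate from 21 to 26 mm above the underside with a 24 mm hole; two ears on it. Over the seated glass with its studs in the cell's gaps, the plate rests on the glass, ring origin 31 mm (30.2 to 31.8) above the cell's. Origin: centre of the underside; z up.
- ears (a point): On the ring's axis, 35 mm above its underside: middle of the two upright ears, which stand from 26 to 43 mm above the underside, each 20 mm wide along x; their flat outer faces look to +y and -y and are 36 mm apart. Grip the ring by these. Axes as the ring's.
- studs (a point): On the ring's axis, 3 mm above its underside: centre of three inward studs, 4 mm thick, at 0, 120, 240 deg about z from +x, inner ends on 46 mm diameter; dark pin heads outside. From gap centres the ring turns freely clockwise 0.65 to 1.1 rad, then the lips draw it down (a hand kept level is pulled down): clamping grows about 12 N per 0.1 rad and stays. Snug: 6 to 40 N, best 20.
- beaker: Empty glass beaker, 50 x 55 mm, 62 mm tall: a bystander. Origin: centre of the underside.
- vial: White capped vial, 27 mm in diameter, 51 mm tall: a bystander. Origin: centre of the underside.
- timer: Small flat white timer, 62 x 62 x 18 mm: a bystander. Origin: centre of the underside.
There are look-alikes about, which are no part of the job. What is shaped like the glass but blue or pink is not meant.

How it is judged:
By the outcome, as a careful person would: the job done as asked, in the order asked, and still so for the second after the job is handed in, with the robot touching nothing.
It also fails if it takes over 64 s, if anything falls off the work surface, if the arm or the gripper's body presses on something with over 40 N, if the wrist force passes 120 N, or if a joint passes its speed limit or range.

### The arm

A 7-joint arm with a two-finger parallel gripper is mounted at the origin on a cart in front of the work surface, level with it; the furniture and walls round the work are solid. World frame = base frame: x ahead of the robot, y to its left, z up, the work surface at z = 0. Lengths are in m, angles in rad, forces in N, time in s.
With the tool pointing down it reaches from about 0.35 to 0.9 m from the base axis. Payload 19.9 kg.
Tool frame: the origin (TCP) lies midway between the tips of the shut fingers; the grasp point (between the pads) lies 19 mm behind it (robot.grip_depth is the distance from the TCP to the grasp point, in m); z points along the fingers, y is the line along which they close (so a half turn about z gives the same grasp; the last joint's range is limited). The gripper opens to 85 mm and grips with 20 to 120 N. Pads are 22 mm wide; open, the fingers measure 114 mm over their backs; the gripper's body (76 mm by 85 mm) begins 54 mm behind the grasp point. The pads swing forward as they close: fully open they stand 13 mm farther back than shut.
Start: joints at [1.256, 0.417, -0.01, 1.614, 0.005, 1.111, -0.053], TCP at [0.168, -0.602, 0.231] pointing down, gripper open.
Joint ranges: [-2.81, 2.81], [-0.39, 2.02], [-1.27, 1.25], [0.06, 2.57], [-1.19, 4.33], [0.19, 2], [-2.82, 2.82]. Speed limits (rad/s): [1.89, 1.89, 2.39, 2.39, 3.01, 3.01, 3.01].

### API

Orientations are given as a unit quaternion [x, y, z, w].
In Python, from station import robot gives the robot as it stands.
- The arm moves only by the tool move_arm, never from a script. Its argument "moves" is a list that holds one entry, the list of rows, each a list of 4 numbers: the shift along the tool's x, y, z in units of 50 mm (1.0 is 50 mm), then the turn about the tool's z in units of 6 degrees (1.0 is 6 degrees). A call has 1 to 20 rows; each row shifts and turns the commanded pose from where the row before left it, along the tool's axes as they then stand; what a row does not reach is not made up. A row lasts 1/10 s, in which the tool goes at most 50 mm and 8.59 degrees, less where a joint would pass 70% of its speed; a pose out of reach is approached as far as the arm can. A call with a number of a shift or a turn outside -1 to 1 is refused whole. A call with a gripper value outside its range is refused whole. "fingers" is the opening, from -1 (shut) to 1 (fully open), set as the call begins (left out, the last holds). The fingers move at their own pace and stop on an object; "grip_force" is the grip in N (left out, the last holds). Time passes only in rows, so rows that do not move let the fingers close. It gives the time, the measured TCP pose, the force, the opening and the grip force at its end, in the units of the state.
- robot.read_state(): the state, without advancing time (a new reading comes with each control period).
- robot.grab_frame(name): name is "scene" or "top"; returns (picture, depth): 384x512x3 uint8, blue, green, red; 384x512 float32, m along the optical axis (not along the pixel's ray), 0 where there is no reading.
- robot.get_calibration(name): a dict with "fx", "fy", "cx", "cy" (pixels), "world_from_camera" (4x4, takes a point from camera to world coordinates). Camera axes: x right, y up, looking along -z (the intrinsics and any distortion apply to the point x, -y, -z); pixel columns grow to the right and rows downward; lengths in m; the calibration is good to about 2 mm. A picture is of the moment at which its call begins. get_calibration takes no time and is no camera call.
- robot.job_done(): hands the job in; it is judged then, once.
Trained networks look in the newest picture that a camera, given by its name, has taken for a name from the list of things; names that differ only in an ending like _2 or _b are one class to them, and where a whole thing is asked for, a point or a joint stands for the part that bears it (a point fixed in the world has none). Each returns a list of dicts, best first, with "conf" (0 to 1); they miss things now and then, are a little off and sometimes report something else, mostly with a low value. They report only what shows in the picture. A call takes as long as a camera call. They do not tell look-alikes from the thing itself.
- robot.recognise(camera, thing): "xy" ([column, row] in pixels, amid what is visible of it).
The state is a dict: "t": time; "qpos": joint angles; "dq": joint speeds; "effort": joint torques, N m; "tool_pos": TCP position; "tcp_rot": TCP orientation; "ft_force": force on the tool from outside, world axes, zero at the start; "wrist_torque": the same for the moment, N m; "finger_gap": finger opening in m; "finger_force": force on a finger pad.
Only numpy, scipy, OpenCV 4.12 (cv2) and the standard library are available. Lean on these libraries where they do the work, as an engineer would, in place of code of your own. Each camera call takes 0.05 s, during which the arm holds its last target. There are 200 camera calls.

## Working session

There is one attempt and no reset: what is moved stays moved. The work goes in short steps, Python scripts to look and compute and a tool call to move; the robot and the scene stay as the last step left them, time stands still between calls to the robot, and variables do not carry over. Pictures are saved under pics/ and viewed, at most 10 in all, crops included, and the job is handed in when it is done.

Besides the shell and the picture viewer there is one more tool, called as name([rows], argument=value, ...), one row to a line, values as JSON. move_arm: Moves the arm, as the interface text tells. Shifts and turns lie within -1 to 1; 1 stands for 50 mm of shift or 6 degrees of turn. Its arguments: {"type":"object","properties":{"moves":{"type":"array"},"fingers":{"type":"number"},"grip_force":{"type":"number"}},"required":["moves"]}

```bash
mkdir -p pics; cat > h.py <<'E'
import numpy as np, cv2
from station import robot
def grab(n):
    im,d=robot.grab_frame(n); return im,d,robot.get_calibration(n)
def world(c,d,u,v,z=None):
    """pixel -> world by depth, or by plane z"""
    T=np.array(c["world_from_camera"]); r=np.array([(u-c["cx"])/c["fx"],-(v-c["cy"])/c["fy"],-1.])
    if z is None: s=d
    else: s=(z-T[2,3])/(T[:3,:3]@r)[2]
    return T[:3,3]+T[:3,:3]@r*s
def cloud(c,d):
    v,u=np.mgrid[:d.shape[0],:d.shape[1]]
    T=np.array(c["world_from_camera"]); r=np.stack([(u-c["cx"])/c["fx"],-(v-c["cy"])/c["fy"],-np.ones_like(d)],-1)
    return T[:3,3]+(r*d[...,None])@T[:3,:3].T
E
python3 - <<'E'
from h import *
for n in ("top","scene"):
    im,d,c=grab(n); cv2.imwrite(f"pics/{n}0.png",im)
    np.savez(f"{n}0.npz",im=im,d=d)
    print(n,{k:(np.round(v,3).tolist()) for k,v in c.items()})
    for t in ("cell","glass","glass_wide","ring","ears","beaker","vial","timer","recess","lips"):
        for x in robot.recognise(n,t)[:4]:
            u,v=x["xy"]; z=d[int(v),int(u)]
            print(t,np.round([u,v],1),round(x["conf"],2),np.round(world(c,z,u,v),3))
print(robot.read_state())
E
```

```text
top {'fx': 419.981, 'fy': 419.981, 'cx': 260.22, 'cy': 185.665, 'world_from_camera': [[0.021, 0.987, -0.158, 0.341], [-1.0, 0.021, -0.002, -0.241], [0.002, 0.158, 0.987, 0.919], [0.0, 0.0, 0.0, 1.0]]}
cell [212.4 207.4] 0.84 [ 0.433 -0.14   0.038]
glass [290.6 209.8] 0.78 [ 0.435 -0.307  0.012]
glass [326.7 211. ] 0.68 [ 0.434 -0.385  0.011]
glass [255.4 218. ] 0.65 [ 0.415 -0.231  0.013]
glass [331.1 172.3] 0.15 [ 0.52  -0.395  0.01 ]
glass_wide [331.1 172.3] 0.57 [ 0.52  -0.395  0.01 ]
ring [252.2 144.6] 0.83 [ 0.581 -0.22   0.   ]
ears [250.6 145.1] 0.91 [ 0.573 -0.217  0.025]
beaker [314.5 132.2] 0.61 [ 0.614 -0.36  -0.002]
vial [236.3 263.7] 0.42 [ 0.318 -0.195  0.053]
timer [174.9 150.3] 0.78 [ 0.56  -0.05   0.017]
timer [253.1 146. ] 0.66 [ 0.57  -0.223  0.03 ]
recess [213.5 204. ] 0.89 [ 0.44  -0.143  0.042]
lips [214.5 207.2] 0.8 [ 0.434 -0.145  0.041]
scene {'fx': 384.079, 'fy': 384.079, 'cx': 250.68, 'cy': 185.95, 'world_from_camera': [[-0.658, 0.484, -0.576, -0.012], [-0.753, -0.42, 0.507, 0.217], [0.003, 0.767, 0.641, 0.6], [0.0, 0.0, 0.0, 1.0]]}
cell [241.4 222.4] 0.61 
[... 541 characters left out ...]
2,  0.41737148, -0.0102884 ,  1.61358374,  0.00471622,
        1.11071986, -0.0529956 ]), 'dq': array([-9.21676972e-04,  1.18604058e-03,  7.88628604e-05, -8.87319118e-04,
       -1.97587288e-04, -8.91637698e-04, -9.82560529e-04]), 'effort': array([-2.53209191e-04, -8.64235568e+01,  6.78204931e-01, -4.35205472e+01,
        1.92079571e-02,  2.05187658e-03, -7.48652246e-05]), 'tool_pos': array([ 0.16837458, -0.60187769,  0.23128481]), 'tcp_rot': array([ 9.90712408e-01,  1.35973982e-01, -3.26421394e-05, -2.35267269e-05]), 'ft_force': array([ 0.10534192, -0.95610257, -0.26838644]), 'wrist_torque': array([0.02182192, 0.00163608, 0.05273159]), 'finger_force': 0.0, 'finger_gap': 0.08545060190472316}
```

```bash
python3 -c "
import cv2,numpy as np
a=cv2.imread('pics/top0.png');b=cv2.imread('pics/scene0.png')
cv2.imwrite('pics/both0.png',np.vstack([cv2.resize(a,(400,300)),cv2.resize(b,(400,300))]))"
```

```text
(no output)
```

View pics/top0.png

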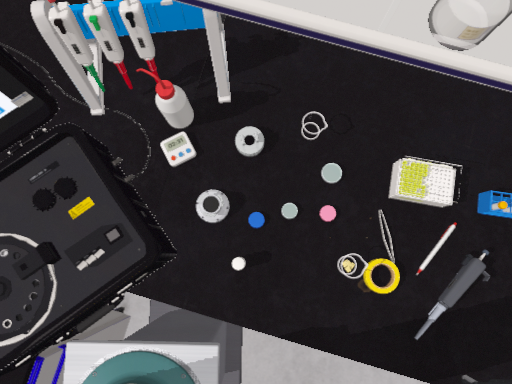

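View pics/scene0.png

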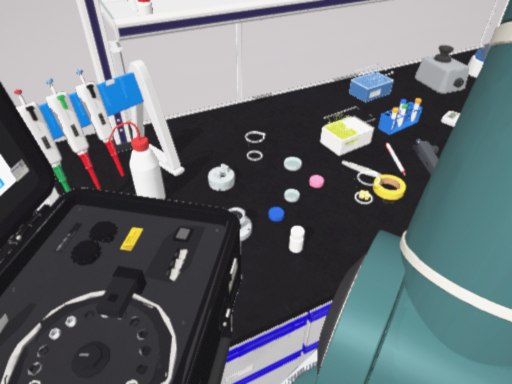

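Candidates for the glass (top image): clear small disc (290,210), blue (256,219), pink (328,213), wide clear disc (331,173). By the description it is (290,210). Next come the close crops and the fits.

```bash
python3 - <<'E'
from h import *
f=np.load("top0.npz"); im,d=f["im"],f["d"]
s=np.load("scene0.npz"); im2,d2=s["im"],s["d"]
def crop(im,u,v,r,k): return cv2.resize(im[v-r:v+r,u-r:u+r],(k,k),interpolation=cv2.INTER_CUBIC)
A=np.hstack([crop(im,212,205,24,290),crop(im,250,141,24,290)])
B=np.hstack([crop(im,290,210,24,290),crop(im2,222,178,24,290)])
cv2.imwrite("pics/crops.png",np.vstack([A,B]))
for n,d in (("top",d),("scene",d2)):
    c=robot.get_calibration(n); P=cloud(c,d)
    for nm,x,y,zl,zh,r in (("glass",.435,-.305,.008,.016,.03),("wide",.525,-.395,.008,.016,.04),("blue",.413,-.228,.008,.016,.03),("celltop",.433,-.143,.041,.047,.04),("cellfoot",.433,-.143,.014,.022,.05),("ringplate",.575,-.22,.022,.029,.05),("ears",.575,-.22,.038,.046,.05)):
        m=(np.hypot(P[...,0]-x,P[...,1]-y)<r)&(P[...,2]>zl)&(P[...,2]<zh)&(d>0)
        q=P[m]
        if len(q)<5: print(n,nm,len(q)); continue
        (cx,cy),R=cv2.minEnclosingCircle(q[:,:2].astype(np.float32))
        e=np.linalg.eigh(np.cov(q[:,:2].T)); a=np.degrees(np.arctan2(*e[1][::-1,1]))
        print(n,nm,len(q),"mean",q.mean(0).round(4),"circ",np.round([cx,cy,R],4),"ax",a.round(1),np.sqrt(e[0]).round(4))
E
```

```text
top glass 192 mean [ 0.4339 -0.3044  0.0123] circ [ 0.4341 -0.3045  0.017 ] ax 99.6 [0.0084 0.0086]
top wide 313 mean [ 0.5193 -0.3961  0.0122] circ [ 0.5198 -0.3969  0.0222] ax 157.8 [0.011  0.0112]
top blue 195 mean [ 0.4126 -0.2332  0.0124] circ [ 0.4124 -0.2332  0.0172] ax 99.0 [0.0085 0.0087]
top celltop 221 mean [ 0.4412 -0.1375  0.0429] circ [ 0.4405 -0.1369  0.0257] ax -162.5 [0.0125 0.0133]
top cellfoot 397 mean [ 0.438  -0.1399  0.0175] circ [ 0.4408 -0.1374  0.0357] ax 140.0 [0.0208 0.0215]
top ringplate 454 mean [ 0.5855 -0.2141  0.0261] circ [ 0.5858 -0.2134  0.0318] ax -171.3 [0.0167 0.0177]
top ears 48 mean [ 0.5849 -0.2149  0.043 ] circ [ 0.5848 -0.2142  0.0192] ax 103.5 [0.006  0.0155]
scene glass 118 mean [ 0.4343 -0.3017  0.0115] circ [ 0.4351 -0.3025  0.0177] ax 152.5 [0.0086 0.0089]
scene wide 151 mean [ 0.5201 -0.393   0.0115] circ [ 0.5211 -0.3939  0.0234] ax 118.3 [0.0112 0.0118]
scene blue 142 mean [ 0.4126 -0.2307  0.0115] circ [ 0.4132 -0.2319  0.0179] ax 138.8 [0.0085 0.009 ]
scene celltop 60 mean [ 0.4407 -0.1468  0.0427] circ [ 0.4394 -0.1408  0.0234] ax 168.0 [0.0064 0.0153]
scene cellfoot 126 mean [ 0.4206 -0.1487  0.0169] circ [ 0.4289 -0.1466  0.029 ] ax 126.4 [0.0049 0.0145]
scene ringplate 244 mean [ 0.5824 -0.2089  0.0255] circ [ 0.5865 -0.2124  0.0325] ax -145.7 [0.0163 0.0175]
scene ears 43 mean [ 0.5864 -0.2132  0.0414] circ [ 0.5869 -0.2129  0.0202] ax 105.3 [0.0064 0.0157]
```

View pics/crops.png

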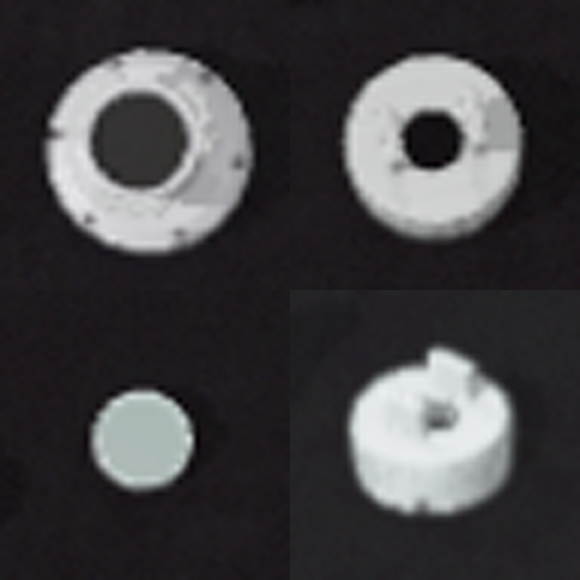

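Crops: the cell (left) has an empty dark recess. The ring has its ears up, and its pin head is visible near (220,190) in the scene view, which gives a ring yaw of about 14°. The clear small disc at (290,210) has a metal rim and a 17 mm fitted radius, so it is the right glass.

```bash
python3 - <<'E'
from h import *
Q=[]
for n in ("top","scene"):
    d=np.load(n+"0.npz")["d"]; c=robot.get_calibration(n); P=cloud(c,d)[d>0]
    C=np.array([.4407,-.1371]) if n=="top" else np.array([.4412,-.136])
    p=P[:,:2]-C; r=np.hypot(*p.T); a=np.degrees(np.arctan2(p[:,1],p[:,0]))%360
    m=(r>.0225)&(r<.0262)&(P[:,2]<.05)
    h=[]
    for k in range(0,360,10):
        z=P[m&(a>=k)&(a<k+10),2]; h.append(f"{k}:{len(z)}/{z.max()*1e3:.0f}/{np.median(z)*1e3:.0f}" if len(z) else f"{k}:-")
    print(n,*h)
    m=(r<.16)&(r>.05)&(P[:,2]>.02)
    print("near high pts",[(k,round(float(P[m&(a>=k)&(a<k+45),2].max(initial=0)),3),round(float(r[m&(a>=k)&(a<k+45)].min(initial=9)),3)) for k in range(0,360,45)])
    # fold angles mod 120 for lip points
    m=(r>.0225)&(r<.026)&(P[:,2]>.036)&(P[:,2]<.046)
    e=np.exp(3j*np.radians(a[m])).mean(); print("lip centre mod120",np.degrees(np.angle(e))/3%120,abs(e),m.sum())
E
```

```text
top 0:2/19/19 10:- 20:3/43/41 30:3/42/42 40:2/44/43 50:2/41/40 60:3/42/39 70:3/44/43 80:4/44/31 90:2/19/17 100:3/20/19 110:3/20/19 120:3/19/19 130:1/18/18 140:3/41/40 150:4/44/40 160:4/43/39 170:5/43/38 180:6/43/40 190:5/41/39 200:5/42/39 210:3/19/19 220:4/19/17 230:2/18/17 240:4/20/17 250:4/42/21 260:7/44/38 270:5/43/35 280:5/42/40 290:6/43/41 300:4/43/41 310:3/41/41 320:1/41/41 330:2/18/18 340:2/19/19 350:2/22/20
near high pts [(0, 0.023, 0.126), (45, 0.175, 0.141), (90, 0.176, 0.112), (135, 0.177, 0.114), (180, 0.056, 0.123), (225, 0.0, 9.0), (270, 0.0, 9.0), (315, 0.046, 0.133)]
lip centre mod120 52.88798513963987 0.5617652838206889 64
scene 0:- 10:- 20:- 30:- 40:- 50:- 60:- 70:- 80:- 90:- 100:- 110:- 120:- 130:- 140:- 150:- 160:- 170:7/42/35 180:7/41/37 190:6/42/38 200:8/43/28 210:4/20/17 220:2/19/18 230:1/19/19 240:2/18/17 250:1/18/18 260:3/39/37 270:3/41/41 280:1/42/42 290:1/40/40 300:1/41/41 310:2/41/41 320:1/43/43 330:- 340:- 350:-
near high pts [(0, 0.0, 9.0), (45, 0.173, 0.145), (90, 0.174, 0.113), (135, 0.174, 0.119), (180, 0.054, 0.122), (225, 0.0, 9.0), (270, 0.0, 9.0), (315, 0.046, 0.133)]
lip centre mod120 64.23381997503478 0.5907699737083268 25
```

```bash
cat >> h.py <<'E'
def plan(x,y,z,psi=None):
    """tool-axis totals in units (50 mm / 6 deg) from the measured pose to x,y,z,yaw psi(deg)"""
    s=robot.read_state(); a,b,_,_=s["tcp_rot"]; p0=2*np.arctan2(b,a); d=np.array([x,y,z])-s["tool_pos"]
    c,S=np.cos(p0),np.sin(p0)
    u=np.array([d[0]*c+d[1]*S,d[0]*S-d[1]*c,-d[2]])/.05
    print("t",round(s["t"],2),"pos",s["tool_pos"].round(4),"psi",np.degrees(p0).round(2),"q",s["tcp_rot"].round(3),"F",s["ft_force"].round(2),"T",s["wrist_torque"].round(3),"gap",round(s["finger_gap"],4),"ff",round(float(s["finger_force"]),1))
    print("totals",u.round(3),"turn",None if psi is None else round((np.degrees(p0)-psi)/6,3))
E
python3 -c "
from h import *
plan(.434,-.3045,.12)"
```

```text
t 1.1 pos [ 0.1684 -0.6019  0.2313] psi 15.63 q [ 0.991  0.136 -0.    -0.   ] F [ 0.11 -0.96 -0.27] T [0.022 0.002 0.053] gap 0.0855 ff 0.0
totals [ 6.718 -4.296  2.226] turn None
```

move_arm([
  [[0.42,-0.268,0.139,0],[0.42,-0.268,0.139,0],[0.42,-0.268,0.139,0],[0.42,-0.268,0.139,0],[0.42,-0.268,0.139,0],[0.42,-0.268,0.139,0],[0.42,-0.268,0.139,0],[0.42,-0.268,0.139,0],[0.42,-0.268,0.139,0],[0.42,-0.268,0.139,0],[0.42,-0.268,0.139,0],[0.42,-0.268,0.139,0],[0.42,-0.268,0.139,0],[0.42,-0.268,0.139,0],[0.42,-0.268,0.139,0],[0.42,-0.268,0.139,0],[0,0,0,0],[0,0,0,0]],
], fingers=0.15, grip_force=30)

```text
t: 2.9
tool_pos: [0.4343, -0.3047, 0.12]
tcp_rot: [0.991, 0.136, -0.0, -0.0]
ft_force: [0.3, -0.0, 1.3]
finger_gap: 0.0493
finger_force: 0.0
```

```bash
python3 -c "
from h import *
plan(.434,-.3045,.0045)"
```

```text
t 2.9 pos [ 0.4343 -0.3047  0.12  ] psi 15.68 q [ 0.991  0.136 -0.    -0.   ] F [ 0.33 -0.01  1.31] T [ 0.005 -0.02   0.012] gap 0.0493 ff 0.0
totals [-0.005 -0.006  2.31 ] turn None
```

move_arm([
  [[0,0,0.4,0],[0,0,0.4,0],[0,0,0.4,0],[0,0,0.4,0],[0,0,0.3,0],[0,0,0.2,0],[0,0,0.1,0],[0,0,0.1,0],[0,0,0,0],[0,0,0,0]],
])

```text
t: 3.9
tool_pos: [0.4344, -0.305, 0.0055]
tcp_rot: [0.991, 0.136, 0.0, 0.0]
ft_force: [0.8, 0.9, 0.2]
finger_gap: 0.049
finger_force: 0.0
```

move_arm([
  [[0,0,0,0],[0,0,0,0],[0,0,0,0],[0,0,0,0],[0,0,0,0],[0,0,0,0],[0,0,0,0],[0,0,0,0]],
], fingers=-1)

```text
t: 4.7
tool_pos: [0.4345, -0.305, 0.0057]
tcp_rot: [0.991, 0.136, 0.0, 0.0]
ft_force: [-1.9, 0.4, 7.2]
finger_gap: 0.032
finger_force: 29.1
```

move_arm([
  [[0,0,-0.1,0],[0,0,-0.2,0],[0,0,-0.4,0],[0,0,-0.4,0],[0,0,-0.4,0],[0,0,-0.4,0],[0,0,0,0],[0,0,0,0]],
])

```text
t: 5.5
tool_pos: [0.4344, -0.305, 0.1008]
tcp_rot: [0.991, 0.136, 0.0, 0.0]
ft_force: [-1.2, 0.8, -1.5]
finger_gap: 0.0318
finger_force: 29.8
```

```bash
python3 - <<'E'
from h import *
o=[]
for n in ("top","scene"):
    im,d,c=grab(n); np.savez(n+"1.npz",im=im,d=d)
    T=np.linalg.inv(np.array(c["world_from_camera"])); s=robot.read_state()
    q=T@np.r_[s["tool_pos"],1]; u=int(c["cx"]+c["fx"]*q[0]/-q[2]); v=int(c["cy"]-c["fy"]*q[1]/-q[2])
    print(n,u,v)
    o.append(cv2.resize(im[max(v-45,0):v+45,max(u-45,0):u+45],(380,380),interpolation=cv2.INTER_CUBIC))
cv2.imwrite("pics/grip.png",np.hstack(o))
plan(.4406,-.137,.1)
E
```

```text
top 292 205
scene 295 162
t 5.6 pos [ 0.4339 -0.3047  0.0998] psi 15.63 q [ 0.991  0.136 -0.    -0.   ] F [-0.09  0.97 -1.25] T [ 0.005 -0.058  0.063] gap 0.0318 ff 29.8
totals [ 1.033 -3.193 -0.005] turn None
```

View pics/grip.png

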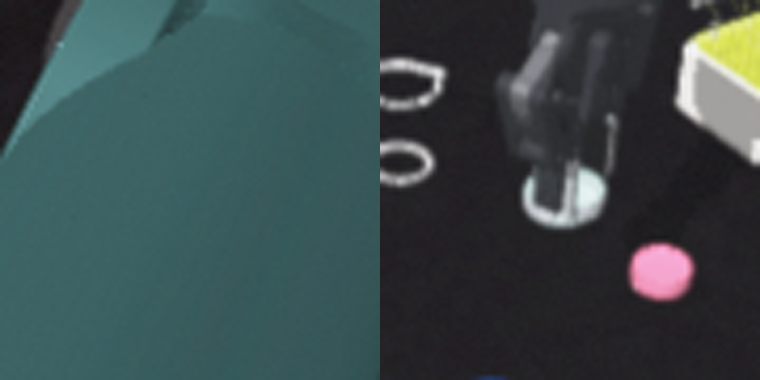

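The glass is held in the fingers (right half of the picture, about (563,197)). I'll measure its height and level from the scene depth.

```bash
python3 - <<'E'
from h import *
f=np.load("scene1.npz"); im,d=f["im"],f["d"]; c=robot.get_calibration("scene"); P=cloud(c,d)
hsv=cv2.cvtColor(im,cv2.COLOR_BGR2HSV)
m=(np.hypot(P[...,0]-.434,P[...,1]+.305)<.022)&(P[...,2]>.075)&(P[...,2]<.125)&(im.min(-1)>120)
q=P[m]; print(len(q),np.histogram(q[:,2],bins=np.arange(.08,.125,.0025)))
t=q[q[:,2]>np.percentile(q[:,2],55)]
A=np.c_[t[:,:2]-[.434,-.305],np.ones(len(t))]; k=np.linalg.lstsq(A,t[:,2],rcond=None)[0]; print(len(t),k.round(4))
for v in range(150,176): print(v,[f"{P[v,u,2]*1e3:.0f}" if im[v,u].min()>100 else '--' for u in range(283,306)])
print(q.min(0),q.max(0))
E
```

```text
79 (array([ 0,  0,  0,  0,  0,  1, 10,  7,  5, 12, 34,  5,  0,  2,  0,  1,  1]), array([0.08  , 0.0825, 0.085 , 0.0875, 0.09  , 0.0925, 0.095 , 0.0975,
       0.1   , 0.1025, 0.105 , 0.1075, 0.11  , 0.1125, 0.115 , 0.1175,
       0.12  , 0.1225]))
36 [-0.0134  0.2661  0.108 ]
150 ['--', '--', '--', '--', '--', '--', '--', '--', '--', '--', '--', '--', '--', '--', '--', '--', '--', '--', '--', '--', '--', '--', '--']
151 ['--', '--', '--', '--', '--', '--', '--', '--', '--', '--', '--', '--', '--', '--', '--', '--', '--', '--', '--', '--', '--', '--', '--']
152 ['--', '--', '--', '--', '--', '--', '--', '--', '--', '--', '--', '--', '--', '--', '--', '--', '--', '--', '--', '--', '--', '119', '--']
153 ['--', '--', '--', '--', '--', '--', '--', '--', '--', '--', '--', '--', '--', '--', '--', '--', '--', '--', '--', '--', '--', '116', '--']
154 ['--', '--', '--', '--', '--', '--', '--', '--', '--', '--', '--', '--', '--', '--', '--', '--', '--', '--', '--', '--', '--', '--', '--']
155 ['--', '--', '--', '--', '--', '--', '--', '--', '--', '--', '--', '--', '--', '135', '--', '--', '--'
[... 2354 characters left out ...]
--', '--', '--', '--', '--', '--', '--', '--', '--']
172 ['--', '--', '--', '--', '--', '--', '--', '--', '--', '--', '--', '--', '--', '--', '--', '--', '--', '--', '--', '--', '--', '--', '--']
173 ['--', '--', '--', '--', '--', '--', '--', '--', '--', '--', '--', '--', '--', '--', '--', '--', '--', '--', '--', '--', '--', '--', '--']
174 ['--', '--', '--', '--', '--', '--', '--', '--', '--', '--', '--', '--', '--', '--', '--', '--', '--', '--', '--', '--', '--', '--', '--']
175 ['--', '--', '--', '--', '--', '--', '--', '--', '--', '--', '--', '--', '--', '--', '--', '--', '--', '--', '--', '--', '--', '--', '--']
[ 0.4181814  -0.32211765  0.09496228] [ 0.44085988 -0.28610225  0.12354653]
```

move_arm([
  [[0.105,-0.32,0,0],[0.105,-0.32,0,0],[0.105,-0.32,0,0],[0.105,-0.32,0,0],[0.105,-0.32,0,0],[0.105,-0.32,0,0],[0.105,-0.32,0,0],[0.105,-0.32,0,0],[0.105,-0.32,0,0],[0.105,-0.32,0,0],[0,0,0,0],[0,0,0,0],[0,0,0,0]],
])

```text
t: 6.9
tool_pos: [0.4414, -0.137, 0.0998]
tcp_rot: [0.991, 0.136, -0.0, -0.0]
ft_force: [-0.2, -0.8, 0.6]
finger_gap: 0.0318
finger_force: 29.9
```

```bash
python3 - <<'E'
from h import *
plan(.441,-.1365,.053)
im,d,c=grab("scene"); cv2.imwrite("pics/over.png",cv2.resize(im[130:290,150:350],(800,640))[:600])
E
```

```text
t 6.9 pos [ 0.4414 -0.137   0.0998] psi 15.6 q [ 0.991  0.136 -0.    -0.   ] F [-0.19 -0.83  0.64] T [-0.007 -0.036  0.013] gap 0.0318 ff 29.9
totals [-0.005 -0.011  0.937] turn None
```

View pics/over.png

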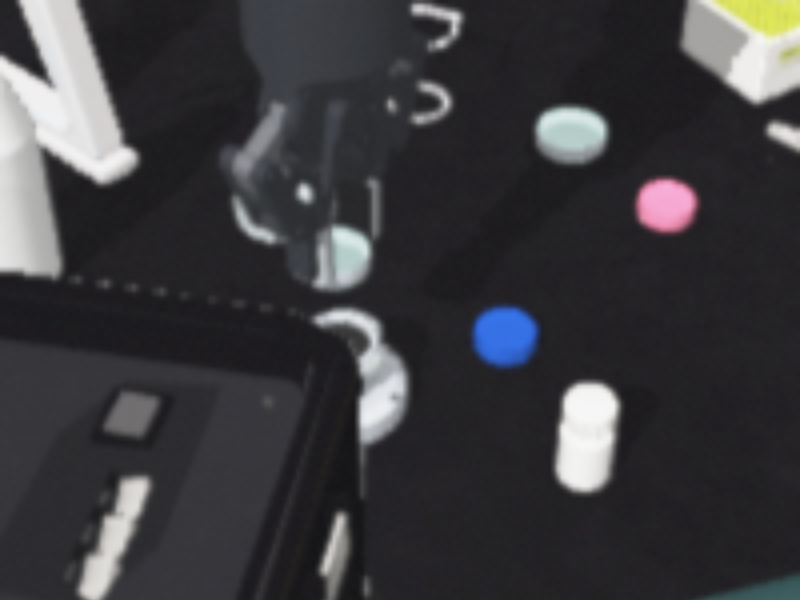

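The glass hangs over the cell (glass about (335,258), neck mouth about (345,335) in the crop), and the hand is clear of the case. Now I'll lower it by feel.

move_arm([
  [[0,0,0.2,0],[0,0,0.3,0],[0,0,0.2,0],[0,0,0.14,0],[0,0,0.08,0],[0,0,0,0],[0,0,0,0]],
])

```text
t: 7.65
tool_pos: [0.4418, -0.1367, 0.0543]
tcp_rot: [0.991, 0.136, 0.0, 0.0]
ft_force: [-0.3, -0.1, -0.0]
finger_gap: 0.0316
finger_force: 29.9
```

move_arm([
  [[0,0,0.02,0],[0,0,0.02,0],[0,0,0.02,0],[0,0,0.02,0],[0,0,0,0],[0,0,0,0]],
])

```text
t: 8.25
tool_pos: [0.4416, -0.1366, 0.0501]
tcp_rot: [0.991, 0.136, -0.0, -0.0]
ft_force: [-0.8, -0.2, -0.8]
finger_gap: 0.032
finger_force: 29.9
```

move_arm([
  [[-0.01,0,0.02,0],[0,0,0.02,0],[0,0,0,0],[0,0,0,0]],
])

```text
t: 8.65
tool_pos: [0.4411, -0.1368, 0.048]
tcp_rot: [0.991, 0.136, -0.0, -0.0]
ft_force: [1.1, -0.8, 0.4]
finger_gap: 0.0317
finger_force: 29.9
```

move_arm([
  [[0,0,0.02,0],[0,0,0,0],[0,0,0,0]],
])

```text
t: 8.95
tool_pos: [0.4411, -0.1368, 0.047]
tcp_rot: [0.991, 0.136, -0.0, -0.0]
ft_force: [0.2, 0.4, 0.5]
finger_gap: 0.0319
finger_force: 29.9
```

move_arm([
  [[0,0,0.01,0],[0,0,0.01,0],[0,0,0,0],[0,0,0,0]],
])

```text
t: 9.35
tool_pos: [0.4411, -0.1368, 0.0461]
tcp_rot: [0.991, 0.136, -0.0, -0.0]
ft_force: [0.4, -0.4, 0.2]
finger_gap: 0.0321
finger_force: 29.9
```

move_arm([
  [[0,0,0.01,0],[0,0,0,0],[0,0,0,0]],
])

```text
t: 9.65
tool_pos: [0.4412, -0.1368, 0.0459]
tcp_rot: [0.991, 0.136, 0.0, 0.0]
ft_force: [-1.6, 1.3, 7.7]
finger_gap: 0.0322
finger_force: 30.8
```

move_arm([
  [[0,0,0,0],[0,0,0,0],[0,0,0,0],[0,0,0,0],[0,0,-0.05,0],[0,0,-0.2,0],[0,0,-0.4,0],[0,0,-0.4,0],[0,0,-0.4,0],[0,0,-0.4,0],[0,0,0,0]],
], fingers=0.15)

```text
t: 10.75
tool_pos: [0.4424, -0.1371, 0.141]
tcp_rot: [0.991, 0.136, 0.002, 0.001]
ft_force: [-0.4, 0.6, -0.3]
finger_gap: 0.0493
finger_force: 0.0
```

```bash
python3 - <<'E'
from h import *
plan(.585,-.2135,.12,14)
E
```

```text
t 10.75 pos [ 0.4424 -0.1371  0.141 ] psi 15.63 q [0.991 0.136 0.002 0.001] F [-0.35  0.62 -0.33] T [-0.027  0.024  0.006] gap 0.0493 ff 0.0
totals [2.335 2.24  0.42 ] turn 0.272
```

move_arm([
  [[0.23,0.224,0,0.02],[0.23,0.224,0,0.02],[0.23,0.224,0,0.02],[0.23,0.224,0,0.02],[0.23,0.224,0,0.02],[0.23,0.224,0,0.02],[0.23,0.224,0.1,0.02],[0.23,0.224,0.1,0.02],[0.23,0.224,0.1,0.02],[0.23,0.224,0.1,0.02],[0,0,0,0],[0,0,0,0]],
])

```text
t: 11.95
tool_pos: [0.581, -0.2147, 0.1178]
tcp_rot: [0.992, 0.126, -0.0, -0.0]
ft_force: [-0.1, -0.3, 0.0]
finger_gap: 0.0491
finger_force: 0.0
```

```bash
python3 - <<'E'
from h import *
o=[]
for n,(x,y,z) in (("top",(.4406,-.137,.05)),("scene",(.4406,-.137,.05))):
    im,d,c=grab(n); P=cloud(c,d)
    T=np.linalg.inv(np.array(c["world_from_camera"])); q=T@np.array([x,y,z,1]); u=int(c["cx"]+c["fx"]*q[0]/-q[2]); v=int(c["cy"]-c["fy"]*q[1]/-q[2])
    o.append(cv2.resize(im[v-30:v+30,u-30:u+30],(390,390),interpolation=cv2.INTER_CUBIC))
    m=(np.hypot(P[...,0]-x,P[...,1]-y)<.022)&(P[...,2]>.0475)&(P[...,2]<.06)&(d>0); p=P[m]
    if len(p)>10:
        (a,b),R=cv2.minEnclosingCircle(p[:,:2].astype(np.float32))
        k=np.linalg.lstsq(np.c_[p[:,:2]-[x,y],np.ones(len(p))],p[:,2],rcond=None)[0]; print(n,len(p),p.mean(0).round(4),np.round([a,b,R],4),"tilt",k.round(4))
cv2.imwrite("pics/seat.png",np.hstack(o))
plan(.585,-.2135,.029,14)
E
```

```text
scene 91 [ 0.4421 -0.1414  0.0515] [ 0.4419 -0.1392  0.0175] tilt [0.0038 0.0249 0.0516]
t 12.05 pos [ 0.5809 -0.2146  0.1182] psi 14.44 q [ 0.992  0.126 -0.    -0.   ] F [-0.24 -0.34 -0.53] T [-0.031  0.05  -0.056] gap 0.0492 ff 0.0
totals [ 8.500e-02 -1.000e-03  1.784e+00] turn 0.074
```

View pics/seat.png

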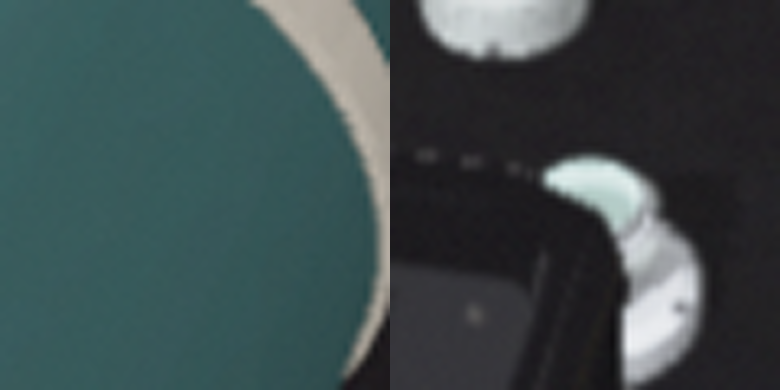

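The glass sits level in the recess (right half, about (600,190)) with its top at about 51.5 mm. Next I'll grip the ring.

move_arm([
  [[0.09,0,0.4,0.07],[0,0,0.4,0],[0,0,0.4,0],[0,0,0.3,0],[0,0,0.2,0],[0,0,0.08,0],[0,0,0,0],[0,0,0,0]],
])

```text
t: 12.85
tool_pos: [0.5861, -0.214, 0.0298]
tcp_rot: [0.993, 0.122, 0.0, 0.0]
ft_force: [-0.3, 0.7, -0.9]
finger_gap: 0.0492
finger_force: 0.0
```

move_arm([
  [[0,0,0,0],[0,0,0,0],[0,0,0,0],[0,0,0,0],[0,0,0,0],[0,0,0,0],[0,0,0,0],[0,0,0,0]],
], fingers=-1, grip_force=60)

```text
t: 13.65
tool_pos: [0.5862, -0.214, 0.0301]
tcp_rot: [0.993, 0.122, 0.001, 0.0]
ft_force: [-2.4, 1.1, 7.6]
finger_gap: 0.0342
finger_force: 59.9
```

```bash
python3 - <<'E'
from h import *
plan(.4406,-.137,.12,-7.5)
E
```

```text
t 13.65 pos [ 0.5862 -0.214   0.0301] psi 14.0 q [0.993 0.122 0.001 0.   ] F [-2.43  1.12  7.6 ] T [0.183 0.475 0.008] gap 0.0342 ff 59.9
totals [-2.452 -2.199 -1.797] turn 3.584
```

move_arm([
  [[0,0,-0.1,0],[0,0,-0.3,0],[0,0,-0.4,0],[0,0,-0.4,0],[0,0,-0.4,0],[0,0,-0.2,0],[-0.243,-0.219,0,0],[-0.243,-0.219,0,0],[-0.243,-0.219,0,0],[-0.243,-0.219,0,0],[-0.243,-0.219,0,0],[-0.243,-0.219,0,0],[-0.243,-0.219,0,0],[-0.243,-0.219,0,0],[-0.243,-0.219,0,0],[-0.243,-0.219,0,0],[0,0,0,0],[0,0,0,0]],
])

```text
t: 15.45
tool_pos: [0.4417, -0.1372, 0.1196]
tcp_rot: [0.993, 0.122, 0.0, 0.0]
ft_force: [0.1, -0.8, -0.3]
finger_gap: 0.034
finger_force: 60.1
```

move_arm([
  [[0,0,0,0.6],[0,0,0,0.6],[0,0,0,0.6],[0,0,0,0.6],[0,0,0,0.6],[0,0,0,0.58],[0,0,0,0],[0,0,0,0],[0,0,0,0]],
])

```text
t: 16.35
tool_pos: [0.4415, -0.1371, 0.1191]
tcp_rot: [0.998, -0.064, 0.0, -0.0]
ft_force: [-0.6, -0.4, -0.9]
finger_gap: 0.0345
finger_force: 60.0
```

```bash
python3 - <<'E'
from h import *
plan(.4416,-.137,.065,-7.5)
im,d,c=grab("scene"); cv2.imwrite("pics/ringover.png",cv2.resize(im[130:250,170:330],(800,600),interpolation=cv2.INTER_CUBIC))
E
```

```text
t 16.35 pos [ 0.4415 -0.1371  0.1191] psi -7.39 q [ 0.998 -0.064  0.    -0.   ] F [-0.62 -0.42 -0.88] T [0.033 0.045 0.029] gap 0.0345 ff 60.0
totals [ 1.000e-03 -3.000e-03  1.082e+00] turn 0.019
```

View pics/ringover.png

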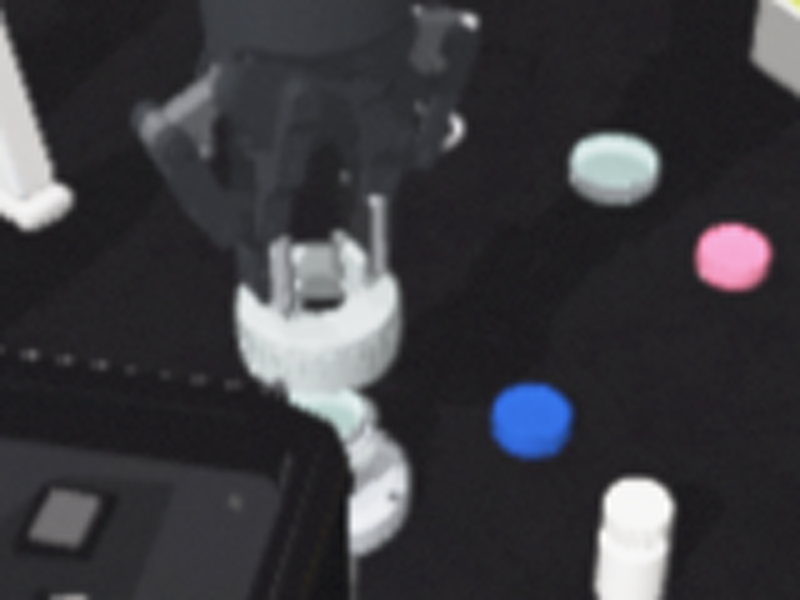

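The ring hangs level above the glass and cell (ring about (320,335)). Lowering it by feel.

move_arm([
  [[0,0,0.2,0],[0,0,0.3,0],[0,0,0.2,0],[0,0,0.1,0],[0,0,0.06,0],[0,0,0.06,0],[0,0,0,0],[0,0,0,0]],
])

```text
t: 17.2
tool_pos: [0.4415, -0.1371, 0.0733]
tcp_rot: [0.998, -0.065, 0.0, 0.0]
ft_force: [-0.0, -0.1, -1.1]
finger_gap: 0.0345
finger_force: 60.1
```

move_arm([
  [[0,0,0.03,0],[0,0,0.03,0],[0,0,0.03,0],[0,0,0.03,0],[0,0,0,0],[0,0,0,0]],
])

```text
t: 17.8
tool_pos: [0.4413, -0.137, 0.067]
tcp_rot: [0.998, -0.065, -0.0, -0.0]
ft_force: [-0.4, -0.9, -1.0]
finger_gap: 0.0344
finger_force: 60.1
```

Past the lip tops without contact.

move_arm([
  [[0,0,0.03,0],[0,0,0.03,0],[0,0,0.02,0],[0,0,0,0],[0,0,0,0]],
])

```text
t: 18.3
tool_pos: [0.4413, -0.137, 0.063]
tcp_rot: [0.998, -0.065, -0.0, -0.0]
ft_force: [0.4, 0.2, -0.6]
finger_gap: 0.0345
finger_force: 60.1
```

move_arm([
  [[0,0,0.01,0],[0,0,0.01,0],[0,0,0,0],[0,0,0,0]],
])

```text
t: 18.7
tool_pos: [0.4413, -0.137, 0.0621]
tcp_rot: [0.998, -0.065, -0.0, -0.0]
ft_force: [-0.0, -0.1, -0.9]
finger_gap: 0.0347
finger_force: 60.1
```

move_arm([
  [[0,0,0.01,0],[0,0,0,0],[0,0,0,0]],
])

```text
t: 19.0
tool_pos: [0.4413, -0.137, 0.0616]
tcp_rot: [0.998, -0.065, -0.0, -0.0]
ft_force: [0.2, 0.2, -0.6]
finger_gap: 0.0343
finger_force: 60.1
```

move_arm([
  [[0,0,0.006,0],[0,0,0,0],[0,0,0,0]],
])

```text
t: 19.3
tool_pos: [0.4413, -0.137, 0.0613]
tcp_rot: [0.998, -0.065, -0.0, -0.0]
ft_force: [-0.4, -0.6, -0.9]
finger_gap: 0.0347
finger_force: 60.1
```

move_arm([
  [[0,0,0.006,0],[0,0,0,0],[0,0,0,0]],
])

```text
t: 19.6
tool_pos: [0.4414, -0.137, 0.0612]
tcp_rot: [0.998, -0.065, 0.0, -0.0]
ft_force: [-3.6, 1.1, 5.9]
finger_gap: 0.0345
finger_force: 61.0
```

move_arm([
  [[0,0,0.006,0],[0,0,0,0],[0,0,0,0]],
])

```text
t: 19.9
tool_pos: [0.4414, -0.137, 0.0612]
tcp_rot: [0.998, -0.065, 0.0, 0.0]
ft_force: [-4.3, 1.6, 13.1]
finger_gap: 0.0344
finger_force: 61.9
```

move_arm([
  [[0,0,-0.011,0],[0,0,0,0.5],[0,0,0,0.5],[0,0,0,0.5],[0,0,0,0.5],[0,0,0,0.5],[0,0,0,0.5],[0,0,0,0.5],[0,0,0,0.5],[0,0,0,0],[0,0,0,0]],
])

```text
t: 21.0
tool_pos: [0.4414, -0.137, 0.0612]
tcp_rot: [0.963, -0.27, 0.0, 0.0]
ft_force: [0.2, -0.6, 0.8]
finger_gap: 0.0344
finger_force: 60.2
```

```bash
python3 -c "
from h import *
plan(.4414,-.137,.0612)"
```

```text
t 21.0 pos [ 0.4414 -0.137   0.0612] psi -31.37 q [ 0.963 -0.27   0.     0.   ] F [ 0.24 -0.56  0.77] T [ 0.045 -0.067 -0.028] gap 0.0344 ff 60.2
totals [ 0.    -0.     0.001] turn None
```

move_arm([
  [[0,0,0,0.4],[0,0,0,0.4],[0,0,0,0],[0,0,0,0]],
])

```text
t: 21.4
tool_pos: [0.4413, -0.137, 0.0612]
tcp_rot: [0.951, -0.31, -0.0, -0.0]
ft_force: [-0.3, 0.4, 0.8]
finger_gap: 0.0344
finger_force: 60.2
```

```bash
python3 -c "
from h import *
plan(.4414,-.137,.0612)"
```

```text
t 21.4 pos [ 0.4413 -0.137   0.0612] psi -36.15 q [ 0.951 -0.31  -0.    -0.   ] F [-0.28  0.38  0.78] T [-0.035 -0.016 -0.009] gap 0.0344 ff 60.2
totals [ 0.001 -0.001  0.001] turn None
```

move_arm([
  [[0,0,0,0.4],[0,0,0,0.4],[0,0,0,0],[0,0,0,0]],
])

```text
t: 21.8
tool_pos: [0.4413, -0.137, 0.0612]
tcp_rot: [0.937, -0.35, -0.0, -0.0]
ft_force: [-1.6, 0.2, -0.0]
finger_gap: 0.0341
finger_force: 60.3
```

```bash
python3 -c "
from h import *
plan(.4414,-.137,.0612)"
```

```text
t 21.8 pos [ 0.4413 -0.137   0.0612] psi -40.94 q [ 0.937 -0.35  -0.    -0.   ] F [-1.62  0.15 -0.02] T [0.003 0.023 0.018] gap 0.0341 ff 60.3
totals [ 0.001 -0.001  0.001] turn None
```

move_arm([
  [[0,0,0,0.2],[0,0,0,0.2],[0,0,0,0],[0,0,0,0]],
])

```text
t: 22.2
tool_pos: [0.4413, -0.137, 0.0612]
tcp_rot: [0.929, -0.37, -0.0, 0.0]
ft_force: [1.0, -0.1, 1.1]
finger_gap: 0.0342
finger_force: 60.3
```

```bash
python3 -c "
from h import *
plan(.4414,-.137,.0612)"
```

```text
t 22.2 pos [ 0.4413 -0.137   0.0612] psi -43.45 q [ 0.929 -0.37  -0.     0.   ] F [ 0.97 -0.11  1.1 ] T [-0.121 -0.005 -0.002] gap 0.0342 ff 60.3
totals [ 0.001 -0.001  0.001] turn None
```

move_arm([
  [[0,0,0,0.2],[0,0,0,0.2],[0,0,0,0],[0,0,0,0]],
])

```text
t: 22.6
tool_pos: [0.4413, -0.137, 0.0612]
tcp_rot: [0.921, -0.39, -0.0, 0.0]
ft_force: [0.8, -0.2, 1.1]
finger_gap: 0.0345
finger_force: 60.3
```

```bash
python3 -c "
from h import *
plan(.4414,-.137,.0612)"
```

```text
t 22.6 pos [ 0.4413 -0.137   0.0612] psi -45.86 q [ 0.921 -0.39  -0.     0.   ] F [ 0.8  -0.23  1.12] T [-0.069 -0.004 -0.019] gap 0.0345 ff 60.3
totals [ 0.001 -0.001  0.   ] turn None
```

move_arm([
  [[0,0,0,0.2],[0,0,0,0.2],[0,0,0,0],[0,0,0,0]],
])

```text
t: 23.0
tool_pos: [0.4413, -0.137, 0.0612]
tcp_rot: [0.913, -0.409, -0.0, 0.0]
ft_force: [-0.4, -0.1, 1.4]
finger_gap: 0.0341
finger_force: 60.3
```

```bash
python3 -c "
from h import *
plan(.4414,-.137,.0612)"
```

```text
t 23.0 pos [ 0.4413 -0.137   0.0612] psi -48.27 q [ 0.913 -0.409 -0.     0.   ] F [-0.37 -0.1   1.44] T [-0.107  0.008 -0.013] gap 0.0341 ff 60.3
totals [ 0.    -0.001  0.001] turn None
```

move_arm([
  [[0,0,0,0.2],[0,0,0,0.2],[0,0,0,0],[0,0,0,0]],
])

```text
t: 23.4
tool_pos: [0.4413, -0.137, 0.0612]
tcp_rot: [0.904, -0.428, -0.0, 0.0]
ft_force: [-0.7, 0.1, 1.3]
finger_gap: 0.0342
finger_force: 60.4
```

```bash
python3 -c "
from h import *
plan(.4414,-.137,.0612)"
```

```text
t 23.4 pos [ 0.4413 -0.137   0.0612] psi -50.67 q [ 0.904 -0.428 -0.     0.   ] F [-0.71  0.07  1.33] T [-0.062  0.052 -0.052] gap 0.0342 ff 60.4
totals [ 0.001 -0.002  0.   ] turn None
```

move_arm([
  [[0,0,0,0.2],[0,0,0,0.2],[0,0,0,0],[0,0,0,0]],
])

```text
t: 23.8
tool_pos: [0.4413, -0.137, 0.0612]
tcp_rot: [0.895, -0.447, -0.0, 0.0]
ft_force: [-0.1, -0.6, 1.9]
finger_gap: 0.0341
finger_force: 60.4
```

```bash
python3 -c "
from h import *
plan(.4414,-.137,.0612)"
```

```text
t 23.8 pos [ 0.4413 -0.137   0.0612] psi -53.07 q [ 0.895 -0.447 -0.     0.   ] F [-0.11 -0.64  1.88] T [-0.042  0.058 -0.065] gap 0.0341 ff 60.4
totals [ 0.001 -0.002  0.001] turn None
```

move_arm([
  [[0,0,0,0.2],[0,0,0,0.2],[0,0,0,0],[0,0,0,0]],
])

```text
t: 24.2
tool_pos: [0.4413, -0.137, 0.0612]
tcp_rot: [0.885, -0.465, -0.0, 0.0]
ft_force: [-0.4, -0.6, 2.5]
finger_gap: 0.0343
finger_force: 60.5
```

```bash
python3 -c "
from h import *
plan(.4414,-.137,.0612)"
```

```text
t 24.2 pos [ 0.4413 -0.137   0.0612] psi -55.47 q [ 0.885 -0.465 -0.     0.   ] F [-0.42 -0.63  2.55] T [-0.081  0.066 -0.044] gap 0.0343 ff 60.5
totals [ 0.001 -0.002  0.001] turn None
```

move_arm([
  [[0,0,0,0.2],[0,0,0,0.2],[0,0,0,0],[0,0,0,0]],
])

```text
t: 24.6
tool_pos: [0.4412, -0.137, 0.0612]
tcp_rot: [0.875, -0.484, -0.0, 0.0]
ft_force: [-0.6, 0.9, 3.5]
finger_gap: 0.0344
finger_force: 60.6
```

```bash
python3 -c "
from h import *
plan(.4414,-.137,.0612)"
```

```text
t 24.6 pos [ 0.4412 -0.137   0.0612] psi -57.86 q [ 0.875 -0.484 -0.     0.   ] F [-0.58  0.89  3.54] T [0.121 0.277 0.011] gap 0.0344 ff 60.6
totals [ 0.002 -0.003  0.   ] turn None
```

move_arm([
  [[0,0,-0.002,0.2],[0,0,0,0.2],[0,0,0,0],[0,0,0,0]],
])

```text
t: 25.0
tool_pos: [0.4412, -0.137, 0.0612]
tcp_rot: [0.865, -0.502, -0.0, 0.0]
ft_force: [-0.2, 0.3, -1.4]
finger_gap: 0.0341
finger_force: 60.1
```

```bash
python3 -c "
from h import *
plan(.4414,-.137,.0612)"
```

```text
t 25.0 pos [ 0.4412 -0.137   0.0612] psi -60.26 q [ 0.865 -0.502 -0.     0.   ] F [-0.16  0.31 -1.42] T [0.105 0.189 0.014] gap 0.0341 ff 60.1
totals [ 0.003 -0.004  0.   ] turn None
```

move_arm([
  [[0,0,0,0.2],[0,0,0,0.2],[0,0,0,0],[0,0,0,0]],
])

```text
t: 25.4
tool_pos: [0.4411, -0.137, 0.0612]
tcp_rot: [0.854, -0.52, -0.0, 0.0]
ft_force: [-1.2, 0.6, -4.6]
finger_gap: 0.0345
finger_force: 60.0
```

```bash
python3 -c "
from h import *
plan(.4414,-.137,.0612)"
```

```text
t 25.4 pos [ 0.4411 -0.137   0.0612] psi -62.67 q [ 0.854 -0.52  -0.     0.   ] F [-1.19  0.57 -4.56] T [0.05  0.288 0.096] gap 0.0345 ff 60.0
totals [ 0.003 -0.004  0.001] turn None
```

move_arm([
  [[0,0,0.003,0.2],[0,0,0,0.2],[0,0,0,0],[0,0,0,0]],
])

```text
t: 25.8
tool_pos: [0.4412, -0.137, 0.0612]
tcp_rot: [0.843, -0.538, -0.0, 0.0]
ft_force: [-3.6, 0.8, 1.7]
finger_gap: 0.034
finger_force: 60.5
```

```bash
python3 -c "
from h import *
plan(.4414,-.137,.0612)"
```

```text
t 25.8 pos [ 0.4412 -0.137   0.0612] psi -65.07 q [ 0.843 -0.538 -0.     0.   ] F [-3.57  0.78  1.73] T [0.062 0.839 0.238] gap 0.034 ff 60.5
totals [ 0.002 -0.003 -0.   ] turn None
```

move_arm([
  [[0,0,0.002,0.2],[0,0,0,0.2],[0,0,0,0],[0,0,0,0]],
])

```text
t: 26.2
tool_pos: [0.4413, -0.137, 0.0611]
tcp_rot: [0.832, -0.555, -0.0, -0.0]
ft_force: [-4.8, 0.1, 5.0]
finger_gap: 0.0346
finger_force: 60.9
```

```bash
python3 -c "
from h import *
plan(.4414,-.137,.0612)"
```

```text
t 26.2 pos [ 0.4413 -0.137   0.0611] psi -67.48 q [ 0.832 -0.555 -0.    -0.   ] F [-4.82  0.14  5.03] T [0.149 1.133 0.374] gap 0.0346 ff 60.9
totals [ 0.001 -0.003 -0.001] turn None
```

move_arm([
  [[0,0,-0.002,0.25],[0,0,0,0.25],[0,0,0,0],[0,0,0,0],[0,0,0,0]],
])

```text
t: 26.7
tool_pos: [0.4412, -0.137, 0.0611]
tcp_rot: [0.817, -0.577, -0.0, -0.0]
ft_force: [-4.0, 0.5, 2.0]
finger_gap: 0.0349
finger_force: 60.6
```

```bash
python3 -c "
from h import *
plan(.4414,-.137,.0612)"
```

```text
t 26.7 pos [ 0.4412 -0.137   0.0611] psi -70.47 q [ 0.817 -0.577 -0.    -0.   ] F [-3.96  0.49  1.97] T [0.097 0.962 0.5  ] gap 0.0349 ff 60.6
totals [ 0.001 -0.003 -0.001] turn None
```

move_arm([
  [[0,0,0,0],[0,0,0,0],[0,0,0,0],[0,0,0,0],[0,0,-0.05,0],[0,0,-0.2,0],[0,0,-0.4,0],[0,0,-0.4,0],[0,0,-0.4,0],[0,0,-0.4,0],[0,0,0,0]],
], fingers=0.2)

```text
t: 27.8
tool_pos: [0.4426, -0.1374, 0.1566]
tcp_rot: [0.817, -0.577, 0.002, -0.001]
ft_force: [0.4, -0.6, 0.2]
finger_gap: 0.0512
finger_force: 0.0
```

```bash
python3 - <<'E'
from h import *
plan(.4414,-.137,.0612)
im,d,c=grab("scene"); cv2.imwrite("pics/end.png",cv2.resize(im[130:250,170:330],(800,600),interpolation=cv2.INTER_CUBIC))
P=cloud(c,d); m=(np.hypot(P[...,0]-.441,P[...,1]+.138)<.045)&(d>0)
for a,b in ((.052,.062),(.069,.078)):
    q=P[m&(P[...,2]>a)&(P[...,2]<b)]; 
    if len(q): print(len(q),q.mean(0).round(4),np.linalg.lstsq(np.c_[q[:,:2]-q[:,:2].mean(0),np.ones(len(q))],q[:,2],rcond=None)[0].round(3))
E
```

```text
t 27.8 pos [ 0.4426 -0.1374  0.1566] psi -70.48 q [ 0.817 -0.577  0.002 -0.001] F [ 0.45 -0.57  0.19] T [ 0.044 -0.051 -0.005] gap 0.0512 ff 0.0
totals [-0.015  0.019  1.908] turn None
227 [ 0.4388 -0.1462  0.0564] [-0.002 -0.001  0.056]
60 [ 0.4411 -0.1349  0.0724] [ 0.021 -0.013  0.072]
```

View pics/end.png

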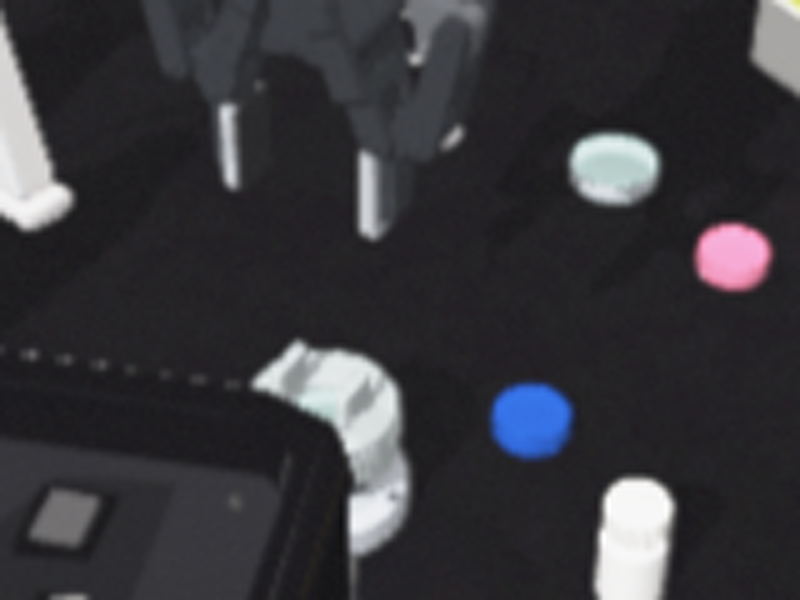

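The ring sits level on the cell (about (335,400)), with the glass visible through its hole. The hand is clear and the bystanders have not moved.

```bash
python3 -c "
from station import robot
print(robot.job_done())"
```

```text
the job is handed in; nothing more can be done
None
```

The glass lies flat in the recess with the ring screwed down over it. I estimate the clamping at about 19 N from the turn angle and wrist torque. The job is handed in at about 28 s, with the hand clear and no bystanders moved; no verdict came back.

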